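# Lay out the cleaning things, then draw the plug gauge halfway and hold it

### The job

Get the plug gauge ready to be cleaned: first lay the thin brush in the long compartment of the tray and the flat wooden stick in the shorter compartment beside it, both flat and lengthways. Then grip the gauge by its handle, draw it 35 mm straight along its leaning bore without jamming it (the dark ring round its shank then shows at the mouth), and finish while still holding it there, its lower half in the bore. Leave the crucible and the stack of shims alone.

Things in the scene. Friction and masses are not known exactly. Their poses are not given: they have to be found in the camera images.
- brush_mid (a point): Centre of the thin brush with a wooden handle, lying on the worktop: 190 mm long along its y axis, 14 mm wide (x), 8 mm high (z); 30 g, balanced at its middle. The point is half-way up, 4 mm above what it lies on.
- stick_mid (a point): Centre of the flat brown wooden stick lying on the worktop: 130 mm long along its y axis, 22 mm wide (x), 10 mm high (z); about 30 g. The point is half-way up, 5 mm above what it lies on.
- long_slot (a point): Centre of the floor of the tray's long compartment. The tray is fixed to the worktop, plain grey painted metal, 224 x 140 mm, walls 4 mm thick and 18 mm high above the worktop, floor 4 mm above the worktop. Axes: x along the tray's length, y across, z up. The long compartment is 216 mm (x) by 64 mm (y), 14 mm deep.
- short_slot (a point): Centre of the floor of the tray's shorter compartment, beside the long one (on its -y side): 154 mm (x) by 64 mm (y), 14 mm deep, floor 4 mm above the worktop, same axes. The small square pocket (58 mm) past its +x end stays empty.
- bore_mouth (a point): Centre of the mouth of the blind bore in the fixed bare-steel block (50 x 50 x 85 mm, on a grey bolted foot 110 x 80 x 20 mm). Its z axis points out of the bore along the bore's axis, which leans 20 degrees from vertical toward the foot's front (the -x side, roughly toward the robot); x and y lie in the block's top face, along its sides. Bore diameter 22 mm, depth 75 mm.
- gauge: Plug gauge standing in the bore, loose, 0.24 to 0.39 kg. Origin at the centre of its lower end, which starts on the bore's floor, 75 mm below the mouth; z axis along the gauge up to its handle. Round shank 20 mm in diameter, 93 mm long, with a narrow dark ring round it 40 mm above the lower end; above the shank the handle. If let go it slides back down.
- gauge_handle (a point): Centre of the gauge's round, finely ringed dark handle, 26 mm in diameter and 34 mm long along the gauge, 110 mm above the gauge's lower end; at the start the handle's underside stands 18 mm clear of the block's top face. It may be gripped from any side; axes as the gauge's, z along it.
- brush: The thin brush; origin under its middle, y along its length.
- stick: The wooden stick; origin under its middle, y along its length.
- port_d: Fixed dark charred slab in the middle of the worktop, an obstacle only: rough, about 170 mm (x) by 190 mm (y), its top 19 mm above the worktop; origin on its underside near its middle.
- crucible: Bystander: small clay crucible, 61 mm wide, 60 mm high, standing at the back; origin under its middle.
- shim_stack: Bystander: stack of three dark steel shims, 35 x 70 x 13 mm, lying in front of the block; origin under its middle.

How it is judged:
By the outcome, as a careful person would: the job done as asked, in the order asked, and still so for the second after the job is handed in, while the arm keeps its last pose, push and grip.
It also fails if it takes over 56 s, if anything falls off the work surface, if the arm or the gripper's body presses on something with over 40 N, if the wrist force passes 120 N, or if a joint passes its speed limit or range.

### The arm

A 7-joint arm with a two-finger parallel gripper is mounted at the origin on a cart in front of the work surface, level with it; the furniture and walls round the work are solid. World frame = base frame: x ahead of the robot, y to its left, z up, the work surface at z = 0. Lengths are in mm, angles in rad, forces in N, time in s.
With the tool pointing down it reaches from about 400 to 875 mm from the base axis. Payload 6.5 kg.
Tool frame: the origin (TCP) lies where the fingers leave the gripper's body, on its centre line; the fingertips stand 73 mm ahead of it and the grasp point (between the pads) lies 54 mm ahead of it (manip.tips_ahead is the distance from the TCP to the fingertips, in mm); x points along the fingers, z is the direction in which the jaws open and shut, and the axes are right-handed (so a half turn about x gives the same grasp; the last joint's range is limited). The gripper opens to 85 mm and grips with 20 to 120 N. Pads are 22 mm wide; open, the fingers measure 114 mm over their backs; the gripper's body (76 mm by 85 mm) begins 54 mm behind the grasp point. The pads swing forward as they close: fully open they stand 13 mm farther back than shut.
Start: joints at [-1.411, 0.536, -0.004, 1.538, 0.003, 1.067, -0.071], TCP at [145.52, 633.494, 303.89] pointing down, gripper open.
Joint ranges: [-2.7, 2.7], [-0.37, 2.16], [-1.27, 1.26], [0.24, 2.4], [-1.31, 4.45], [0.19, 1.91], [-2.76, 2.76]. Speed limits (rad/s): [2.39, 2.39, 3.14, 3.14, 3.14, 3.14, 3.14].

### API

Orientations are given as a rotation vector (axis times angle).
In Python, from bench import manip gives the robot as it stands.
- The arm moves only by the shell command python3 -m pendant 'ROWS' [FORCE]. ROWS is JSON, a list of rows, each an object with "dr": the turn, a rotation vector about the tool's x, y, z in degrees, a list of three; "translation": the shift along the tool's x, y, z in mm, a list of three; "hand": the closure, from 0 (fully open) to 1 (shut). A call has 1 to 20 rows; each row shifts and turns the commanded pose from where the row before left it, along the tool's axes as they then stand; what a row does not reach is not made up. A row lasts 1/10 s, in which the tool goes at most 50 mm and 8.59 degrees, less where a joint would pass 70% of its speed; a pose out of reach is approached as far as the arm can. A call is refused whole if a number of a shift passes 50 or a number of a turn 8.59, either way. A call with a gripper value outside its range is refused whole. The fingers move at their own pace and stop on an object; FORCE is the grip in N (left out, the last holds). Time passes only in rows, so rows that do not move let the fingers close. It gives the time, the measured TCP pose, the force and the opening at its end, in the units of the state.
- manip.read_state(): the state, without advancing time (a new reading comes with each control period).
- manip.get_image(name): name is "side" or "top" or "wrist"; returns the picture (480x640x3 uint8, red, green, blue); there is no depth.
- manip.camera_model(name): a dict with "vertical_fov" (degrees; the focal length in pixels is half the picture's height over the tangent of half this angle, whatever the lens; pixels are square), "cx", "cy" (the principal point, pixels), "k1" (the pictures are not rectified: a ray, as slopes to the right and down, at radius r is drawn at 1 + k1 r^2 times it, then the intrinsics apply), "R" (3x3) and "t" (3): a world point X has camera coordinates R X + t. Camera axes: x right, y down, z forward; pixel columns grow to the right and rows downward; lengths in mm; the calibration is good to about 2 mm. A picture is of the moment at which its call begins: read the wrist's pose just before it. camera_model takes no time and is no camera call; for the wrist camera it gives the pose at the moment of the call.
- manip.hand_in(): hands the job in, once; it reports no verdict.
The state is a dict: "clock": time; "qpos": joint angles; "qd": joint speeds; "joint_torque": joint torques, N m; "tool_pos": TCP position; "eef_rot": TCP orientation; "wrist_force": force on the tool from outside, world axes, zero at the start; "moment": the same for the moment, N m; "gripper_width": finger opening in mm.
Only numpy, scipy, OpenCV 4.12 (cv2) and the standard library are available. Lean on these libraries where they do the work, as an engineer would, in place of code of your own. Each camera call takes 0.05 s, during which the arm holds its last target.

## Working session

There is one attempt and no reset: what is moved stays moved. The work goes in short steps, Python scripts to look and compute and a shell command to move; the robot and the scene stay as the last step left them, time stands still between calls to the robot, and variables do not carry over. Pictures are saved under pics/ and viewed, and the job is handed in when it is done.

```bash
ls; mkdir -p pics
python3 - <<'E'
from bench import manip
import cv2,json
s=manip.read_state();print(s)
for n in ("side","top","wrist"):
    c=manip.camera_model(n);print(n,c)
    im=manip.get_image(n);cv2.imwrite(f"pics/{n}0.png",im[:,:,::-1])
E
```

```text
pics
{'clock': 0.0, 'qpos': array([-1.4111988 ,  0.53717636, -0.00445609,  1.5388564 ,  0.00258651,
        1.06729236, -0.07121573]), 'qd': array([ 0.00119119,  0.00169056, -0.00016422, -0.00083945,  0.00142976,
       -0.00112255, -0.00098848]), 'joint_torque': array([ 4.83984786e-04, -5.83401203e+01,  1.04784016e+00, -2.59105307e+01,
        1.21117820e-02,  9.36003809e-03, -3.34185518e-05]), 'tool_pos': array([145.40830891, 633.01548206, 303.0127238 ]), 'eef_rot': array([-1.04247839,  1.30887363,  1.04054469]), 'wrist_force': array([-0.04885521,  0.3337121 , -0.22973728]), 'moment': array([ 0.01103632, -0.01945367, -0.00395663]), 'gripper_width': 85.70870257525313}
side {'vertical_fov': 49.29737418018614, 'cx': 310.6539697863913, 'cy': 247.13753167792808, 'k1': -0.005144954479935333, 'R': array([[ 0.88997973, -0.45598943, -0.00311697],
       [-0.24273416, -0.46794898, -0.84976695],
       [ 0.38602616,  0.75703196, -0.52714932]]), 't': array([-441.1354001 ,  300.85698839,  677.14467265])}
top {'vertical_fov': 54.96956398743933, 'cx': 323.6271141705446, 'cy': 245.25502079888204, 'k1': 0.020055248994241125, 'R': array([[ 4.07474432e-04, -9.99999035e-01, -1.32789914e-03],
       [-9.96176515e-01, -2.89907697e-04, -8.73628415e-02],
       [ 8.73623722e-02,  1.35842007e-03, -9.96175673e-01]]), 't': array([ 171.40292226,  582.32894836, 1011.82876475])}
wrist {'vertical_fov': 62.48669897084531, 'cx': 319.39207406982814, 'cy': 247.9372134323766, 'k1': -0.06518278579372727, 'R': array([[ 2.23655161e-01,  9.74668136e-01, -6.27817230e-04],
       [ 9.23955504e-01, -2.11813078e-01,  3.18498740e-01],
       [ 3.10297593e-01, -7.18139621e-02, -9.47923076e-01]]), 't': array([-649.43057434,  -41.92538655,  379.29140081])}
```

View pics/top0.png

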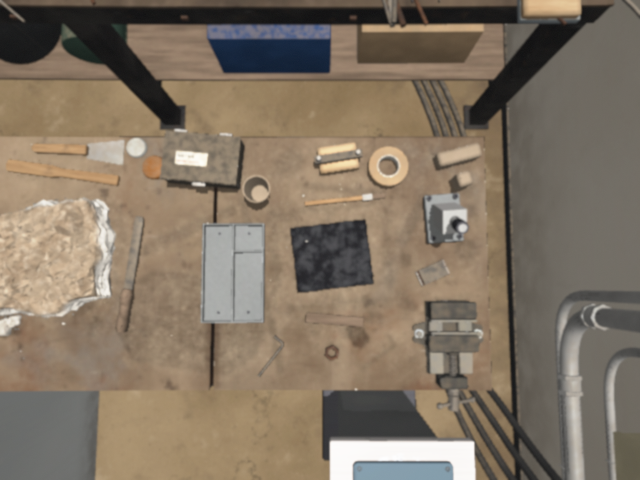

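View pics/side0.png

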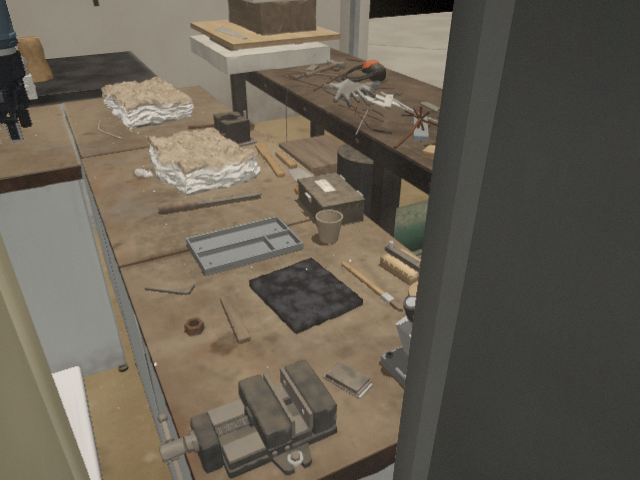

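View pics/wrist0.png

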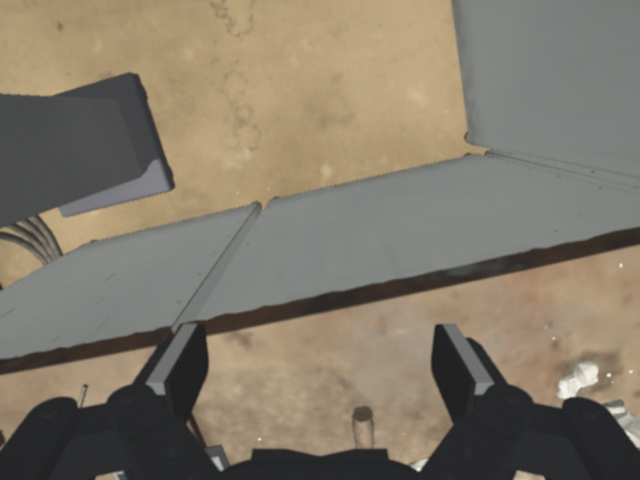

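The top view shows the tray at about (233,273), the brush at (338,199), the stick at (335,320), the slab at (332,256), the block and gauge at (445,218), the shims at (433,272) and the crucible at (256,190). In the side view a dark post hides part of the gauge.

```bash
cat > h.py <<'E'
import numpy as np, cv2
from scipy.spatial.transform import Rotation as Ro
def K(c):
    f=240/np.tan(np.radians(c["vertical_fov"])/2)
    return np.array([[f,0,c["cx"]],[0,f,c["cy"]],[0,0,1]]),np.array([c["k1"],0,0,0,0.])
def ray(c,uv):
    k,d=K(c); p=cv2.undistortPoints(np.array(uv,float).reshape(-1,1,2),k,d).reshape(-1,2)
    D=np.c_[p,np.ones(len(p))]@np.array(c["R"]); o=-np.array(c["R"]).T@np.array(c["t"])
    return o,D/np.linalg.norm(D,axis=1)[:,None]
def onz(c,uv,z):
    o,D=ray(c,uv); return o+D*((z-o[2])/D[:,2])[:,None]
def proj(c,X):
    k,d=K(c); return cv2.projectPoints(np.array(X,float).reshape(-1,1,3),cv2.Rodrigues(np.array(c["R"]))[0],np.array(c["t"],float),k,d)[0].reshape(-1,2)
def tri(cs,uvs):
    A=np.zeros((3,3));b=np.zeros(3)
    for c,uv in zip(cs,uvs):
        o,D=ray(c,[uv]);P=np.eye(3)-np.outer(D[0],D[0]);A+=P;b+=P@o
    return np.linalg.solve(A,b)
def tool(s):
    return np.array(s["tool_pos"]),Ro.from_rotvec(s["eef_rot"]).as_matrix()
E
python3 - <<'E'
from h import *
from bench import manip
im=cv2.imread("pics/top0.png")
cv2.imwrite("pics/top0a.png",cv2.resize(im[175:345,195:385],None,fx=4,fy=3.5,interpolation=cv2.INTER_CUBIC)[:600,:800])
cv2.imwrite("pics/top0b.png",cv2.resize(im[180:290,400:500],None,fx=5,fy=5,interpolation=cv2.INTER_CUBIC))
p,R=tool(manip.read_state());print(p,R)
c=manip.camera_model("wrist");print("cam in tool",R.T@(-c["R"].T@c["t"]-p)); print(R.T@c["R"].T)
c=manip.camera_model("top")
print(onz(c,[(338,199),(335,320),(233,273),(445,218),(433,272),(256,190)],5).round())
E
```

```text
[145.44670967 633.1041186  303.21194857] [[-1.93504386e-04 -9.74630569e-01  2.23819606e-01]
 [-1.36808564e-03  2.23819659e-01  9.74629616e-01]
 [-9.99999045e-01 -1.17609284e-04 -1.37668818e-03]]
cam in tool [-6.94012861e+01  8.12195330e+01  1.40117130e-02]
[[-9.87176233e-04 -3.18374794e-01  9.47964406e-01]
 [ 1.63538774e-04 -9.47964907e-01 -3.18374792e-01]
 [ 9.99999499e-01 -1.59263091e-04  9.87875049e-04]]
[[ 691.  138.    5.]
 [ 414.  146.    5.]
 [ 521.  378.    5.]
 [ 647. -108.    5.]
 [ 523.  -78.    5.]
 [ 713.  328.    5.]]
```

View pics/top0a.png

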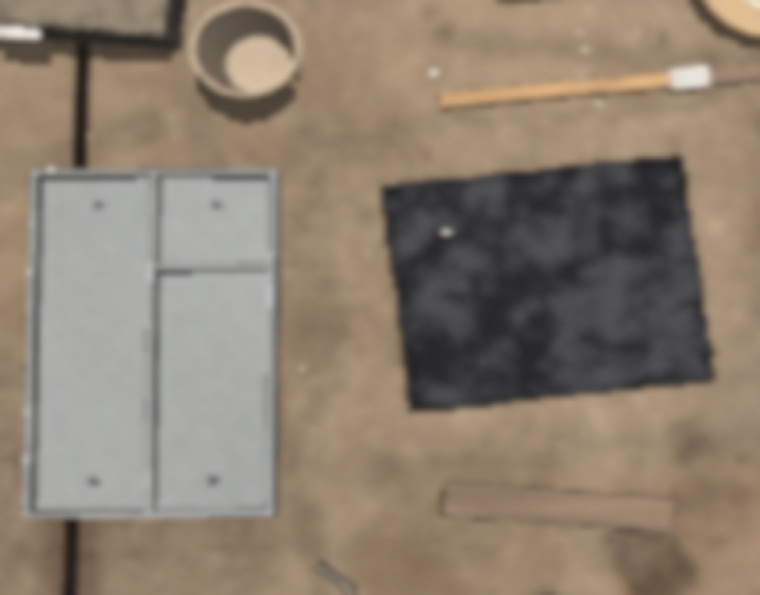

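View pics/top0b.png

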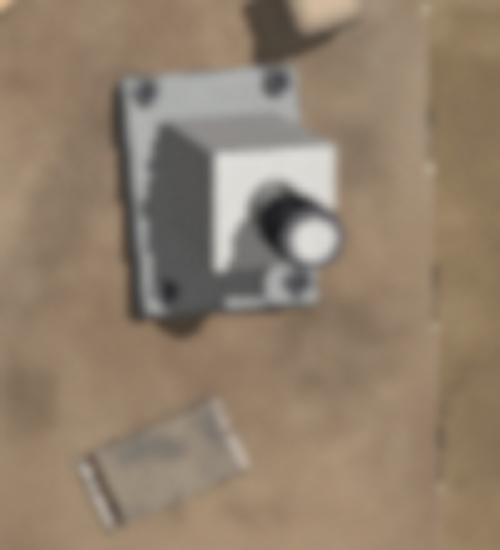

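Run:
```python
from h import *
from bench import manip
im=cv2.imread("pics/top0.png");c=manip.camera_model("top")
cv2.imwrite("pics/top0c.png",cv2.resize(im[185:215,295:395],None,fx=8,fy=8,interpolation=cv2.INTER_CUBIC))
cv2.imwrite("pics/top0d.png",cv2.resize(im[305:345,295:375],None,fx=10,fy=10,interpolation=cv2.INTER_CUBIC))
# tray outer corners from crop a: offset(195,175), /4,/3.5
T=[(33,172),(278,172),(274,514),(25,514)]
P=onz(c,[(195+u/4,175+v/3.5) for u,v in T],18);print("tray",P.round(1))
print(P.mean(0),np.linalg.norm(P-np.roll(P,-1,0),axis=1))
```

```text
tray [[631.  445.1  18. ]
 [631.1 306.1  18. ]
 [411.3 305.7  18. ]
 [411.4 444.4  18. ]]
[521.21425304 375.32077562  18.        ] [139.045395   219.76318494 138.65456268 219.57340283]
```

View pics/top0c.png

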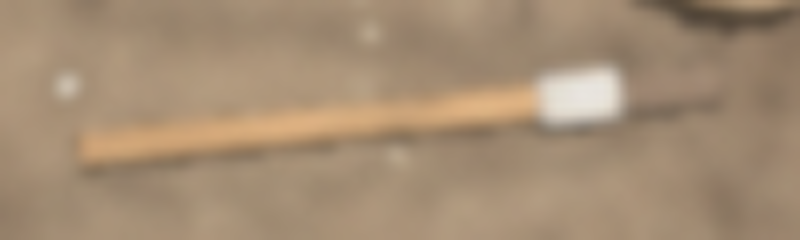

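View pics/top0d.png

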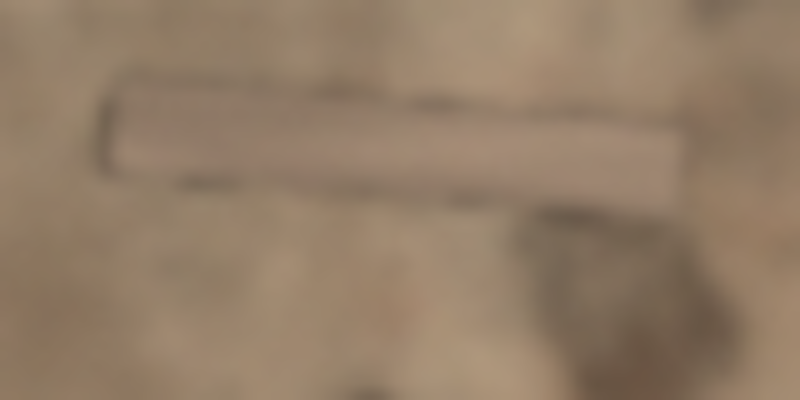

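Run:
```python
from h import *
from bench import manip
c=manip.camera_model("top")
for n,a,b,z in(("brush",(305,203.5),(384.75,196.25),4),("stick",(306.2,317.8),(363.4,321.8),10)):
    P=onz(c,[a,b],z);d=P[0]-P[1];print(n,P.round(1),P.mean(0).round(1),np.linalg.norm(d).round(1),"dir deg",np.degrees(np.arctan2(d[1],d[0])).round(1))
```

```text
brush [[681.1 214.8   4. ]
 [698.1  30.1   4. ]] [689.6 122.5   4. ] 185.4 dir deg 95.3
stick [[419.7 210.8  10. ]
 [410.9  82.1  10. ]] [415.3 146.5  10. ] 128.9 dir deg 86.1
```

```bash
cat >> h.py <<'E'
def down(yaw):  # tool x down, tool z at azimuth yaw(deg)
    a=np.radians(yaw);z=np.array([np.cos(a),np.sin(a),0]);x=np.array([0,0,-1.]);return np.c_[x,np.cross(z,x),z]
def plan(p,R,pg,Rg,n):
    w=Ro.from_matrix(R.T@Rg).as_rotvec()/n
    S=sum(Ro.from_rotvec(w*k).as_matrix() for k in range(n))
    t=np.linalg.solve(S,R.T@(np.array(pg)-p))
    print("n",n,"dr",np.degrees(w).round(2),"t",t.round(2), "path mid",(p+R@(sum(Ro.from_rotvec(w*k).as_matrix() for k in range(n//2))@t)).round(0))
E
python3 - <<'E'
from h import *
from bench import manip
p,R=tool(manip.read_state())
for n in(15,16,18): plan(p,R,[690,121,190],down(5.3),n)
E
```

```text
n 15 dr [ 4.78 -0.    0.  ] t [  7.56 -53.15   2.96] path mid [481. 483. 250.]
n 16 dr [ 4.49 -0.    0.  ] t [  7.08 -49.82   2.91] path mid [501. 465. 247.]
n 18 dr [ 3.99 -0.    0.  ] t [  6.3  -44.28   2.78] path mid [501. 465. 247.]
```

```bash
r='{"dr":[4,0,0],"translation":[6.3,-44.3,2.8],"hand":0.45}'; python3 -m pendant '[{"dr":[4,0,0],"translation":[6.3,-44.3,2.8],"hand":0.45},{"dr":[4,0,0],"translation":[6.3,-44.3,2.8],"hand":0.45},{"dr":[4,0,0],"translation":[6.3,-44.3,2.8],"hand":0.45},{"dr":[4,0,0],"translation":[6.3,-44.3,2.8],"hand":0.45},{"dr":[4,0,0],"translation":[6.3,-44.3,2.8],"hand":0.45},{"dr":[4,0,0],"translation":[6.3,-44.3,2.8],"hand":0.45},{"dr":[4,0,0],"translation":[6.3,-44.3,2.8],"hand":0.45},{"dr":[4,0,0],"translation":[6.3,-44.3,2.8],"hand":0.45},{"dr":[4,0,0],"translation":[6.3,-44.3,2.8],"hand":0.45},{"dr":[4,0,0],"translation":[6.3,-44.3,2.8],"hand":0.45},{"dr":[4,0,0],"translation":[6.3,-44.3,2.8],"hand":0.45},{"dr":[4,0,0],"translation":[6.3,-44.3,2.8],"hand":0.45},{"dr":[4,0,0],"translation":[6.3,-44.3,2.8],"hand":0.45},{"dr":[4,0,0],"translation":[6.3,-44.3,2.8],"hand":0.45},{"dr":[4,0,0],"translation":[6.3,-44.3,2.8],"hand":0.45},{"dr":[4,0,0],"translation":[6.3,-44.3,2.8],"hand":0.45},{"dr":[4,0,0],"translation":[6.3,-44.3,2.8],"hand":0.45},{"dr":[4,0,0],"translation":[6.3,-44.3,2.8],"hand":0.45},{"dr":[0,0,0],"translation":[0,0,0],"hand":0.45}]' 30
python3 - <<'E'
from h import *
from bench import manip
s=manip.read_state();p,R=tool(s);print(p,s["gripper_width"],R.round(3),manip.tips_ahead)
c=manip.camera_model("wrist");cv2.imwrite("pics/w1.png",manip.get_image("wrist")[:,:,::-1])
import pickle;pickle.dump(c,open("w1.pkl","wb"))
# expected brush
print(proj(c,[[681.1,214.8,4],[698.1,30.1,4],[690,121,4]]))
E
```

```text
clock: 2.05
tool_pos: [690.2, 110.1, 189.6]
eef_rot: [-0.065, 1.571, 0.054]
wrist_force: [-0.2, -1.5, -0.3]
gripper_width: 47.2
[690.19365667 110.13141229 189.57339978] 47.17450868956904 [[-0.001 -0.076  0.997]
 [-0.007  0.997  0.076]
 [-1.    -0.007 -0.001]] 72.6
[[316.68153769  73.62871227]
 [321.07900041 343.69450454]
 [319.55232055 225.43270816]]
```

View pics/w1.png

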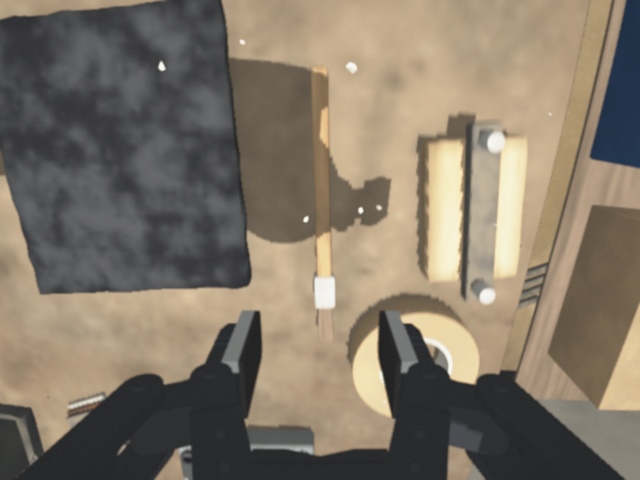

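Wrist view: the brush runs from its handle end at (320,67) to its bristle tip at (325,340). That is within a few pixels of the prediction from the top view.

Run:
```python
from h import *
from bench import manip
import pickle
c=pickle.load(open("w1.pkl","rb"))
P=onz(c,[(320,67),(325,340)],4);d=P[0]-P[1];print(P.round(1),P.mean(0).round(1),np.linalg.norm(d),np.degrees(np.arctan2(d[1],d[0])))
p,R=tool(manip.read_state())
u=d/np.linalg.norm(d); g=P[0]-95*u; print(g)
y=np.degrees(np.arctan2(d[1],d[0]))-90
plan(p,R,[g[0],g[1],76],down(y),8)
```

```text
[[682.8 218.7   4. ]
 [700.8  33.5   4. ]] [691.8 126.1   4. ] 186.02409096186383 95.54048812873712
[691.96395908 124.09795061   4.        ]
n 8 dr [-0.11 -0.01  0.02] t [14.22  1.14  0.39] path mid [691. 119. 133.]
```

```bash
python3 -m pendant '[{"dr":[-0.1,0,0],"translation":[14.3,1.6,0.4],"hand":0.45},{"dr":[-0.1,0,0],"translation":[14.3,1.6,0.4],"hand":0.45},{"dr":[-0.1,0,0],"translation":[14.3,1.6,0.4],"hand":0.45},{"dr":[-0.1,0,0],"translation":[14.3,1.6,0.4],"hand":0.45},{"dr":[-0.1,0,0],"translation":[14.3,1.6,0.4],"hand":0.45},{"dr":[-0.1,0,0],"translation":[14.3,1.6,0.4],"hand":0.45},{"dr":[-0.1,0,0],"translation":[14.3,1.6,0.4],"hand":0.45},{"dr":[-0.1,0,0],"translation":[14.3,1.6,0.4],"hand":0.45},{"dr":[0,0,0],"translation":[0,0,0],"hand":0.45}]'
```

```text
clock: 3.0
tool_pos: [689.9, 133.8, 73.3]
eef_rot: [-0.081, 1.573, 0.08]
wrist_force: [-0.7, 1.1, -0.2]
gripper_width: 47.0
```

```bash
python3 -m pendant '[{"dr":[0,0,0],"translation":[-1,-9.7,1.3],"hand":0.45},{"dr":[0,0,0],"translation":[0,0,0],"hand":0.45},{"dr":[0,0,0],"translation":[0,0,0],"hand":0.8},{"dr":[0,0,0],"translation":[0,0,0],"hand":1},{"dr":[0,0,0],"translation":[0,0,0],"hand":1},{"dr":[0,0,0],"translation":[0,0,0],"hand":1},{"dr":[0,0,0],"translation":[0,0,0],"hand":1}]' 40
```

```text
clock: 3.7
tool_pos: [694.1, 124.2, 77.8]
eef_rot: [-0.08, 1.568, 0.081]
wrist_force: [-1.1, -0.2, 5.5]
gripper_width: 12.4
```

```bash
python3 -m pendant '[{"dr":[0,0,0],"translation":[-10,0,0],"hand":1},{"dr":[0,0,0],"translation":[-25,0,0],"hand":1},{"dr":[0,0,0],"translation":[-25,0,0],"hand":1},{"dr":[0,0,0],"translation":[-20,0,0],"hand":1},{"dr":[0,0,0],"translation":[0,0,0],"hand":1},{"dr":[0,0,0],"translation":[0,0,0],"hand":1}]'
python3 - <<'E'
from h import *
from bench import manip
import pickle
s=manip.read_state();p,R=tool(s);print(p,s["gripper_width"],s["wrist_force"])
c=manip.camera_model("wrist");cv2.imwrite("pics/w2.png",manip.get_image("wrist")[:,:,::-1])
pickle.dump(c,open("w2.pkl","wb"))
E
```

```text
clock: 4.3
tool_pos: [693.6, 124.4, 157.2]
eef_rot: [-0.08, 1.569, 0.081]
wrist_force: [-0.6, -0.8, -0.7]
gripper_width: 12.5
[693.57023532 124.36174997 157.20713725] 12.530358919005266 [-0.58370421 -0.79658467 -0.65631865]
```

View pics/w2.png

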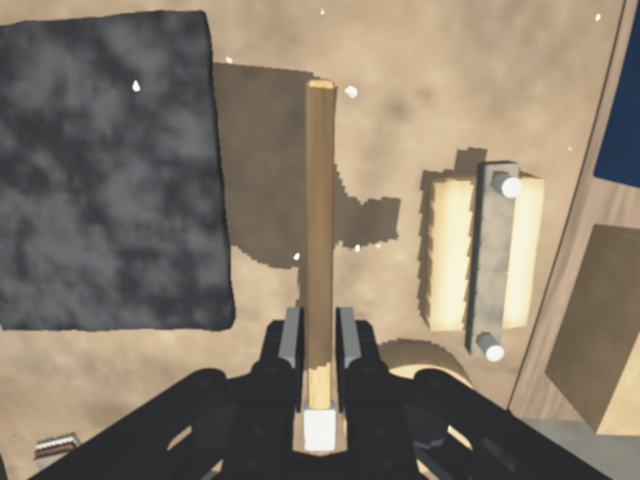

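Run:
```python
from h import *
from bench import manip
import pickle
c=pickle.load(open("w2.pkl","rb"));p,R=tool(manip.read_state())
o,D=ray(c,[(320,80),(320,84)])
o=R.T@(o-p);D=D@R
for d in D:
    for y in (90,95,100):
        print(y,(o+d*(y-o[1])/d[1]).round(1))
    for x in (66,70,75):
        print('x',x,(o+d*(x-o[0])/d[0]).round(1))
o,D=ray(c,[(320,410),(320,450)]);o=R.T@(o-p);D=D@R
for d in D: print((o+d*(66-o[0])/d[0]).round(1))
```

```text
90 [28.8 90.   1.5]
95 [89.2 95.   1.7]
100 [149.7 100.    1.9]
x 66 [66.  93.1  1.7]
x 70 [70.  93.4  1.7]
x 75 [75.  93.8  1.7]
90 [40.8 90.   1.6]
95 [108.6  95.    1.8]
100 [176.4 100.    2. ]
x 66 [66.  91.9  1.7]
x 70 [70.  92.2  1.7]
x 75 [75.  92.5  1.7]
[ 66.  -36.9   1.7]
[ 66.  -59.4   1.8]
```

Run:
```python
from h import *
from bench import manip
p,R=tool(manip.read_state())
plan(p,R,[519,407.5,190],down(90),12)
```

```text
n 12 dr [-7.01 -0.01 -0.01] t [-2.81 29.58  6.75] path mid [660. 299. 173.]
```

```bash
python3 -m pendant '[{"dr":[-7,0,0],"translation":[-6,29.6,6.7],"hand":1},{"dr":[-7,0,0],"translation":[-6,29.6,6.7],"hand":1},{"dr":[-7,0,0],"translation":[-6,29.6,6.7],"hand":1},{"dr":[-7,0,0],"translation":[-6,29.6,6.7],"hand":1},{"dr":[-7,0,0],"translation":[-6,29.6,6.7],"hand":1},{"dr":[-7,0,0],"translation":[0,29.6,6.7],"hand":1},{"dr":[-7,0,0],"translation":[0,29.6,6.7],"hand":1},{"dr":[-7,0,0],"translation":[0,29.6,6.7],"hand":1},{"dr":[-7,0,0],"translation":[0,29.6,6.7],"hand":1},{"dr":[-7,0,0],"translation":[0,29.6,6.7],"hand":1},{"dr":[-7,0,0],"translation":[0,29.6,6.7],"hand":1},{"dr":[-7,0,0],"translation":[0,29.6,6.7],"hand":1},{"dr":[0,0,0],"translation":[0,0,0],"hand":1},{"dr":[0,0,0],"translation":[0,0,0],"hand":1},{"dr":[0,0,0],"translation":[0,0,0],"hand":1}]'
python3 - <<'E'
from h import *
from bench import manip
import pickle
s=manip.read_state();p,R=tool(s);print(p,R.round(3))
c=manip.camera_model("wrist");cv2.imwrite("pics/w3.png",manip.get_image("wrist")[:,:,::-1])
pickle.dump((c,p,R),open("w3.pkl","wb"))
E
```

```text
clock: 5.85
tool_pos: [520.3, 406.2, 186.4]
eef_rot: [-1.207, 1.212, 1.205]
wrist_force: [-0.3, -0.2, 0.0]
gripper_width: 12.5
[520.32186321 406.21680101 186.36320047] [[ 0.    -1.     0.005]
 [-0.001  0.005  1.   ]
 [-1.    -0.    -0.001]]
```

View pics/w3.png

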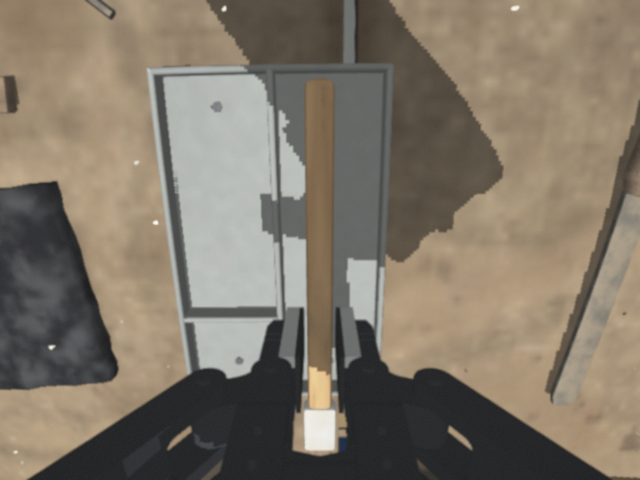

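Run:
```python
from h import *
import pickle
c,p,R=pickle.load(open("w3.pkl","rb"))
print(onz(c,[(148,69),(393,66),(270,72),(281,316),(184,319),(379,345)],18).round(1))
print("brush tip",onz(c,[(320,82)],110).round(1))
```

```text
[[412.2 310.   18. ]
 [412.3 447.6  18. ]
 [415.2 379.   18. ]
 [567.4 379.9  18. ]
 [569.7 313.5  18. ]
 [590.4 447.2  18. ]]
brush tip [[427.8 406.7 110. ]]
```

```bash
python3 -m pendant '[{"dr":[0,0,0],"translation":[16,0,1],"hand":1},{"dr":[0,0,0],"translation":[20,0,1],"hand":1},{"dr":[0,0,0],"translation":[20,0,1],"hand":1},{"dr":[0,0,0],"translation":[20,0,1],"hand":1},{"dr":[0,0,0],"translation":[15,0,0],"hand":1},{"dr":[0,0,0],"translation":[8,0,0],"hand":1},{"dr":[0,0,0],"translation":[0,0,0],"hand":1},{"dr":[0,0,0],"translation":[0,0,0],"hand":1}]'
```

```text
clock: 6.7
tool_pos: [519.8, 411.5, 88.5]
eef_rot: [-1.207, 1.21, 1.207]
wrist_force: [-0.6, -0.1, 0.7]
gripper_width: 12.4
```

```bash
python3 -m pendant '[{"dr":[0,0,0],"translation":[3,0,0],"hand":1},{"dr":[0,0,0],"translation":[3,0,0],"hand":1},{"dr":[0,0,0],"translation":[2,0,0],"hand":1},{"dr":[0,0,0],"translation":[0,0,0],"hand":1}]'
```

```text
clock: 7.1
tool_pos: [519.7, 411.7, 81.8]
eef_rot: [-1.207, 1.21, 1.207]
wrist_force: [-3.5, -3.2, 11.0]
gripper_width: 12.3
```

```bash
python3 -m pendant '[{"dr":[0,0,0],"translation":[-1,0,0],"hand":0.74},{"dr":[0,0,0],"translation":[0,0,0],"hand":0.74},{"dr":[0,0,0],"translation":[0,0,0],"hand":0.74},{"dr":[0,0,0],"translation":[-15,0,0],"hand":0.74},{"dr":[0,0,0],"translation":[-30,0,0],"hand":0.74},{"dr":[0,0,0],"translation":[-40,0,0],"hand":0.5},{"dr":[0,0,0],"translation":[-30,0,0],"hand":0.4},{"dr":[0,0,0],"translation":[0,0,0],"hand":0.4},{"dr":[0,0,0],"translation":[0,0,0],"hand":0.4}]'
python3 - <<'E'
from h import *
from bench import manip
import pickle
s=manip.read_state();p,R=tool(s);print(p,s["gripper_width"])
c=manip.camera_model("wrist");cv2.imwrite("pics/w4.png",manip.get_image("wrist")[:,:,::-1])
pickle.dump((c,p,R),open("w4.pkl","wb"))
E
```

```text
clock: 8.0
tool_pos: [519.7, 411.7, 197.6]
eef_rot: [-1.207, 1.208, 1.207]
wrist_force: [-0.0, 0.4, -1.0]
gripper_width: 51.1
[519.71974991 411.65453184 197.60310169] 51.05466651558211
```

View pics/w4.png

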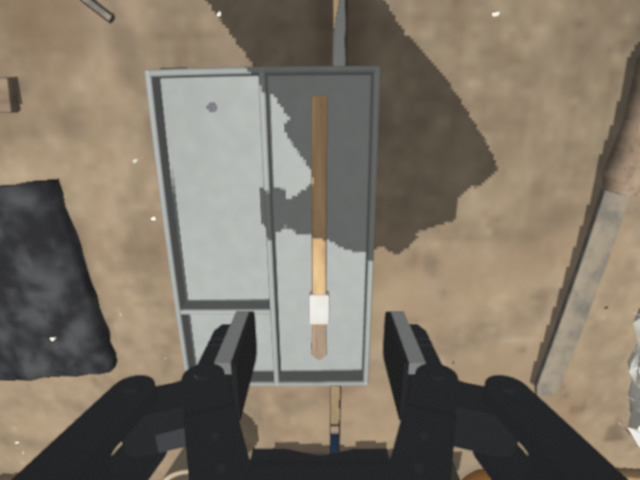

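The brush lies flat and lengthways in the long compartment, from (319,97) to (318,357). The tray corners are at (147,72), (379,68), (367,383) and (190,387). Next is the stick.

Run:
```python
from h import *
import pickle
from bench import manip
c,p,R=pickle.load(open("w4.pkl","rb"))
P=onz(c,[(147,72),(379,68),(367,383),(190,387)],18);print(P.round(1),P.mean(0).round(1))
print(onz(c,[(264,74),(277,380),(184,308)],18).round(1))
print(onz(c,[(319,97),(318,357)],8).round(1))
print(proj(c,[[420,211,10],[411,82,10]]))
p,R=tool(manip.read_state())
plan(p,R,[415.5,146.5,180],down(-4),14)
```

```text
[[412.5 310.5  18. ]
 [411.7 447.   18. ]
 [630.7 447.9  18. ]
 [634.6 312.6  18. ]] [522.4 379.5  18. ]
[[414.9 379.8  18. ]
 [627.6 379.8  18. ]
 [566.9 316.3  18. ]]
[[427.5 412.    8. ]
 [614.  410.8   8. ]]
[[   3.24889235   92.35360207]
 [-158.74857193   92.75357799]]
n 14 dr [ 6.7 -0.   0. ] t [  1.16  -8.65 -21.04] path mid [525. 256. 188.]
```

```bash
python3 -m pendant '[{"dr":[6.7,0,0],"translation":[1.2,-8.6,-21],"hand":0.4},{"dr":[6.7,0,0],"translation":[1.2,-8.6,-21],"hand":0.4},{"dr":[6.7,0,0],"translation":[1.2,-8.6,-21],"hand":0.4},{"dr":[6.7,0,0],"translation":[1.2,-8.6,-21],"hand":0.4},{"dr":[6.7,0,0],"translation":[1.2,-8.6,-21],"hand":0.4},{"dr":[6.7,0,0],"translation":[1.2,-8.6,-21],"hand":0.4},{"dr":[6.7,0,0],"translation":[1.2,-8.6,-21],"hand":0.4},{"dr":[6.7,0,0],"translation":[1.2,-8.6,-21],"hand":0.4},{"dr":[6.7,0,0],"translation":[1.2,-8.6,-21],"hand":0.4},{"dr":[6.7,0,0],"translation":[1.2,-8.6,-21],"hand":0.4},{"dr":[6.7,0,0],"translation":[1.2,-8.6,-21],"hand":0.4},{"dr":[6.7,0,0],"translation":[1.2,-8.6,-21],"hand":0.4},{"dr":[6.7,0,0],"translation":[1.2,-8.6,-21],"hand":0.4},{"dr":[6.7,0,0],"translation":[1.2,-8.6,-21],"hand":0.4},{"dr":[0,0,0],"translation":[0,0,0],"hand":0.4},{"dr":[0,0,0],"translation":[0,0,0],"hand":0.4},{"dr":[0,0,0],"translation":[0,0,0],"hand":0.4}]'
python3 - <<'E'
from h import *
from bench import manip
import pickle
s=manip.read_state();p,R=tool(s);print(p,R.round(3),s["gripper_width"])
c=manip.camera_model("wrist");cv2.imwrite("pics/w5.png",manip.get_image("wrist")[:,:,::-1])
pickle.dump((c,p,R),open("w5.pkl","wb"))
E
```

```text
clock: 9.75
tool_pos: [416.5, 147.9, 179.2]
eef_rot: [0.053, 1.57, -0.053]
wrist_force: [0.4, 0.3, -0.4]
gripper_width: 51.2
[416.50847987 147.89858479 179.1702984 ] [[ 0.001  0.067  0.998]
 [-0.     0.998 -0.067]
 [-1.     0.     0.001]] 51.218715311418734
```

View pics/w5.png

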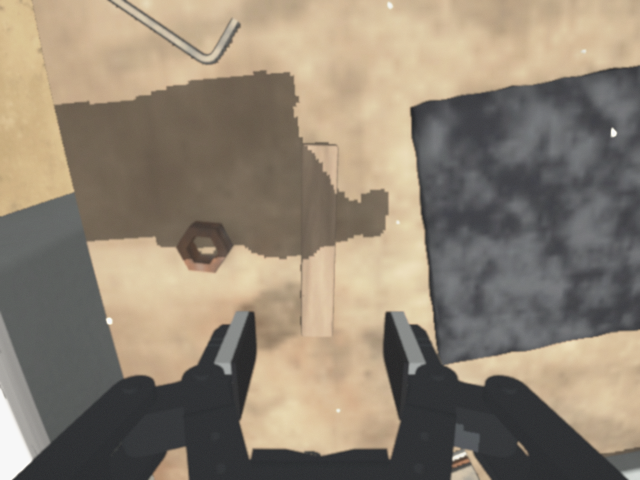

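Run:
```python
from h import *
import pickle
c,p,R=pickle.load(open("w5.pkl","rb"))
P=onz(c,[(303,145),(338,145),(332,336),(302,336)],10);print(P.round(1),P.mean(0).round(1))
a=(P[0]+P[1]-P[2]-P[3])/2;print(np.linalg.norm(a),np.degrees(np.arctan2(a[1],a[0]))-90)
print(onz(c,[(232,240),(205,270)],8).round(1))
m=P.mean(0);yaw=np.degrees(np.arctan2(a[1],a[0]))-90
plan(p,R,[m[0],m[1],76],down(yaw),6)
```

```text
[[412.1 214.   10. ]
 [432.6 212.7  10. ]
 [421.9  85.2  10. ]
 [401.2  86.6  10. ]] [417.  149.6  10. ]
127.88188000147255 -4.860612381493226
[[362.1 158.2   8. ]
 [341.4 138.8   8. ]]
n 6 dr [ 0.17  0.01 -0.  ] t [17.2   0.29  0.05] path mid [417. 149. 128.]
```

```bash
python3 -m pendant '[{"dr":[0.2,0,0],"translation":[17,0.3,0],"hand":0.4},{"dr":[0.2,0,0],"translation":[17,0.3,0],"hand":0.4},{"dr":[0.2,0,0],"translation":[17,0.3,0],"hand":0.4},{"dr":[0.2,0,0],"translation":[17,0.3,0],"hand":0.4},{"dr":[0.2,0,0],"translation":[17,0.3,0],"hand":0.4},{"dr":[0,0,0],"translation":[15,0.2,0],"hand":0.4},{"dr":[0,0,0],"translation":[0,0,0],"hand":0.4},{"dr":[0,0,0],"translation":[0,0,0],"hand":0.4}]'
```

```text
clock: 10.6
tool_pos: [416.3, 149.2, 79.3]
eef_rot: [0.067, 1.57, -0.068]
wrist_force: [0.2, -0.1, -0.3]
gripper_width: 51.1
```

```bash
python3 -m pendant '[{"dr":[0,0,0],"translation":[0,0,0],"hand":0.7},{"dr":[0,0,0],"translation":[0,0,0],"hand":1},{"dr":[0,0,0],"translation":[0,0,0],"hand":1},{"dr":[0,0,0],"translation":[0,0,0],"hand":1},{"dr":[0,0,0],"translation":[0,0,0],"hand":1}]' 40
```

```text
clock: 11.1
tool_pos: [416.5, 149.4, 80.2]
eef_rot: [0.068, 1.568, -0.067]
wrist_force: [-0.6, -0.1, 5.4]
gripper_width: 19.6
```

```bash
python3 -m pendant '[{"dr":[0,0,0],"translation":[-10,0,0],"hand":1},{"dr":[0,0,0],"translation":[-30,0,0],"hand":1},{"dr":[0,0,0],"translation":[-30,0,0],"hand":1},{"dr":[0,0,0],"translation":[-15,0,0],"hand":1},{"dr":[0,0,0],"translation":[0,0,0],"hand":1},{"dr":[0,0,0],"translation":[0,0,0],"hand":1}]'
python3 - <<'E'
from h import *
from bench import manip
import pickle
s=manip.read_state();p,R=tool(s);print(p,s["gripper_width"])
c=manip.camera_model("wrist");cv2.imwrite("pics/w6.png",manip.get_image("wrist")[:,:,::-1])
pickle.dump((c,p,R),open("w6.pkl","wb"))
plan(p,R,[491.5,345,185],down(90),12)
E
```

```text
clock: 11.7
tool_pos: [415.9, 149.4, 164.7]
eef_rot: [0.068, 1.569, -0.067]
wrist_force: [0.6, 0.2, -0.9]
gripper_width: 19.7
[415.9065673  149.3902779  164.73392138] 19.72607528460655
n 12 dr [-7.91  0.01 -0.  ] t [-1.68  9.9  16.95] path mid [497. 231. 175.]
```

View pics/w6.png

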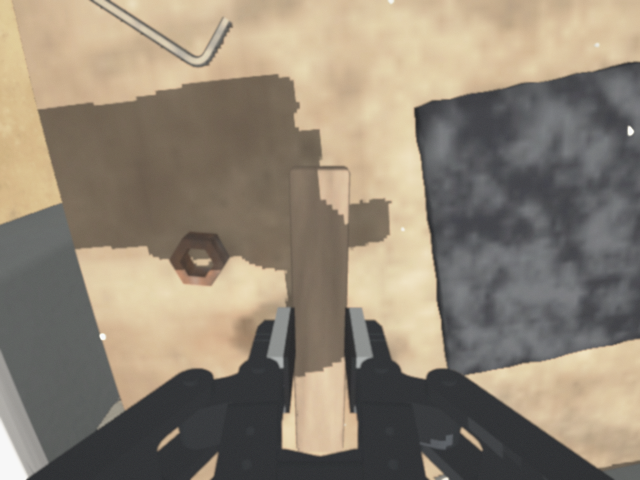

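The stick is held straight between the pads, with its end at (320,168).

```bash
python3 - <<'E'
from h import *
import pickle
c,p,R=pickle.load(open("w6.pkl","rb"))
o,D=ray(c,[(291,168),(349,168)]);o=R.T@(o-p);D=D@R
for d in D: print((o+d*(70-o[0])/d[0]).round(1))
E
python3 -m pendant '[{"dr":[-7.9,0,0],"translation":[-1.7,9.9,17],"hand":1},{"dr":[-7.9,0,0],"translation":[-1.7,9.9,17],"hand":1},{"dr":[-7.9,0,0],"translation":[-1.7,9.9,17],"hand":1},{"dr":[-7.9,0,0],"translation":[-1.7,9.9,17],"hand":1},{"dr":[-7.9,0,0],"translation":[-1.7,9.9,17],"hand":1},{"dr":[-7.9,0,0],"translation":[-1.7,9.9,17],"hand":1},{"dr":[-7.9,0,0],"translation":[-1.7,9.9,17],"hand":1},{"dr":[-7.9,0,0],"translation":[-1.7,9.9,17],"hand":1},{"dr":[-7.9,0,0],"translation":[-1.7,9.9,17],"hand":1},{"dr":[-7.9,0,0],"translation":[-1.7,9.9,17],"hand":1},{"dr":[-7.9,0,0],"translation":[-1.7,9.9,17],"hand":1},{"dr":[-7.9,0,0],"translation":[-1.7,9.9,17],"hand":1},{"dr":[0,0,0],"translation":[0,0,0],"hand":1},{"dr":[0,0,0],"translation":[0,0,0],"hand":1},{"dr":[0,0,0],"translation":[0,0,0],"hand":1}]'
```

```text
[70.  64.6 -9.1]
[70.  64.6 11.1]
clock: 13.25
tool_pos: [492.6, 343.3, 183.9]
eef_rot: [-1.206, 1.214, 1.204]
wrist_force: [0.4, -1.3, -1.2]
gripper_width: 19.9
```

```bash
python3 -m pendant '[{"dr":[0,0,0],"translation":[18,0.5,0],"hand":1},{"dr":[0,0,0],"translation":[20,0.5,0.2],"hand":1},{"dr":[0,0,0],"translation":[20,0.5,0.2],"hand":1},{"dr":[0,0,0],"translation":[20,0,0],"hand":1},{"dr":[0,0,0],"translation":[12,0,0],"hand":1},{"dr":[0,0,0],"translation":[5,0,0],"hand":1},{"dr":[0,0,0],"translation":[3,0,0],"hand":1},{"dr":[0,0,0],"translation":[0,0,0],"hand":1}]'
```

```text
clock: 14.05
tool_pos: [491.1, 345.4, 87.0]
eef_rot: [-1.207, 1.21, 1.207]
wrist_force: [-0.1, 0.5, -0.4]
gripper_width: 19.6
```

```bash
python3 -m pendant '[{"dr":[0,0,0],"translation":[2,0,0],"hand":1},{"dr":[0,0,0],"translation":[2,0,0],"hand":1},{"dr":[0,0,0],"translation":[0,0,0],"hand":1}]'
```

```text
clock: 14.35
tool_pos: [491.3, 345.8, 84.2]
eef_rot: [-1.207, 1.209, 1.207]
wrist_force: [-1.8, -2.4, 9.6]
gripper_width: 19.6
```

Contact with the tray floor. I'll open slightly and lift.

```bash
python3 -m pendant '[{"dr":[0,0,0],"translation":[-1,0,0],"hand":0.67},{"dr":[0,0,0],"translation":[0,0,0],"hand":0.67},{"dr":[0,0,0],"translation":[0,0,0],"hand":0.67},{"dr":[0,0,0],"translation":[-15,0,0],"hand":0.67},{"dr":[0,0,0],"translation":[-30,0,0],"hand":0.67},{"dr":[0,0,0],"translation":[-40,0,0],"hand":0.4},{"dr":[0,0,0],"translation":[-40,0,0],"hand":0.4},{"dr":[0,0,0],"translation":[0,0,0],"hand":0.4},{"dr":[0,0,0],"translation":[0,0,0],"hand":0.4}]'
python3 - <<'E'
from h import *
from bench import manip
import pickle
s=manip.read_state();p,R=tool(s);print(p,s["gripper_width"])
c=manip.camera_model("wrist");cv2.imwrite("pics/w7.png",manip.get_image("wrist")[:,:,::-1])
im=cv2.imread("pics/top0.png");c=manip.camera_model("top")
# foot corners in crop b: offset (400,180) /5
F=[(400+u/5,180+v/5) for u,v in [(120,72),(298,70),(318,303),(143,318)]]
P=onz(c,F,20);print(P.round(1),P.mean(0).round(1))
B=[(400+u/5,180+v/5) for u,v in [(212,152),(338,143),(340,262),(213,272)]]
for z in(85,100): print(onz(c,B,z).round(1))
print(onz(c,[(400+313/5,180+236/5)],140))
E
```

```text
clock: 15.25
tool_pos: [491.2, 345.8, 210.5]
eef_rot: [-1.207, 1.207, 1.207]
wrist_force: [0.2, -1.3, -0.0]
gripper_width: 51.5
[491.22081881 345.76781127 210.50731042] 51.54023669790216
[[ 699.2  -57.1   20. ]
 [ 700.  -138.    20. ]
 [ 593.4 -144.4   20. ]
 [ 586.6  -65.5   20. ]] [ 644.8 -101.3   20. ]
[[ 651.7  -81.4   85. ]
 [ 655.5 -135.    85. ]
 [ 604.5 -134.5   85. ]
 [ 600.2  -80.7   85. ]]
[[ 649.2  -77.5  100. ]
 [ 653.  -130.3  100. ]
 [ 602.8 -129.8  100. ]
 [ 598.6  -76.9  100. ]]
[[ 608.60589089 -106.78679308  140.        ]]
```

View pics/w7.png

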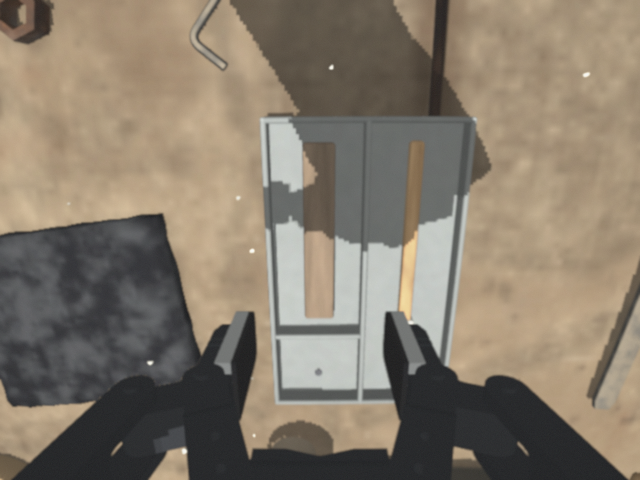

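The stick lies flat at (305–335, 142–317) in the shorter compartment, and the brush is unchanged. Now I'll move to a hover tilted along the gauge axis.

```bash
cat >> h.py <<'E'
def tilt(yaw,lean=20):
    a=np.radians(yaw);l=np.radians(lean);z=np.array([np.cos(l)*np.cos(a),np.cos(l)*np.sin(a),np.sin(l)])
    zg=np.array([-np.sin(l)*np.cos(a),-np.sin(l)*np.sin(a),np.cos(l)]);return np.c_[-zg,np.cross(z,-zg),z]
E
python3 - <<'E'
from h import *
from bench import manip
p,R=tool(manip.read_state())
G=tilt(4);print(G.round(3))
plan(p,R,[571,-95,255],G,14)
E
```

```text
[[ 0.341 -0.07   0.937]
 [ 0.024  0.998  0.066]
 [-0.94  -0.     0.342]]
n 14 dr [ 6.07 -1.15 -1.07] t [ -5.67 -27.3  -21.9 ] path mid [618. 143. 245.]
```

```bash
python3 -m pendant '[{"dr":[6.07,-1.15,-1.07],"translation":[-5.7,-27.3,-21.9],"hand":0.4},{"dr":[6.07,-1.15,-1.07],"translation":[-5.7,-27.3,-21.9],"hand":0.4},{"dr":[6.07,-1.15,-1.07],"translation":[-5.7,-27.3,-21.9],"hand":0.4},{"dr":[6.07,-1.15,-1.07],"translation":[-5.7,-27.3,-21.9],"hand":0.4},{"dr":[6.07,-1.15,-1.07],"translation":[-5.7,-27.3,-21.9],"hand":0.4},{"dr":[6.07,-1.15,-1.07],"translation":[-5.7,-27.3,-21.9],"hand":0.4},{"dr":[6.07,-1.15,-1.07],"translation":[-5.7,-27.3,-21.9],"hand":0.4},{"dr":[6.07,-1.15,-1.07],"translation":[-5.7,-27.3,-21.9],"hand":0.4},{"dr":[6.07,-1.15,-1.07],"translation":[-5.7,-27.3,-21.9],"hand":0.4},{"dr":[6.07,-1.15,-1.07],"translation":[-5.7,-27.3,-21.9],"hand":0.4},{"dr":[6.07,-1.15,-1.07],"translation":[-5.7,-27.3,-21.9],"hand":0.4},{"dr":[6.07,-1.15,-1.07],"translation":[-5.7,-27.3,-21.9],"hand":0.4},{"dr":[6.07,-1.15,-1.07],"translation":[-5.7,-27.3,-21.9],"hand":0.4},{"dr":[6.07,-1.15,-1.07],"translation":[-5.7,-27.3,-21.9],"hand":0.4},{"dr":[0,0,0],"translation":[0,0,0],"hand":0.4},{"dr":[0,0,0],"translation":[0,0,0],"hand":0.4},{"dr":[0,0,0],"translation":[0,0,0],"hand":0.4}]'
python3 - <<'E'
from h import *
from bench import manip
import pickle
s=manip.read_state();p,R=tool(s);print(p,R.round(3),s["gripper_width"])
c=manip.camera_model("wrist");cv2.imwrite("pics/w8.png",manip.get_image("wrist")[:,:,::-1])
pickle.dump((c,p,R),open("w8.pkl","wb"))
E
```

```text
clock: 17.0
tool_pos: [571.1, -93.7, 254.4]
eef_rot: [-0.043, 1.222, 0.062]
wrist_force: [-0.4, 0.1, -0.4]
gripper_width: 51.4
[571.11950591 -93.65566121 254.39416804] [[ 0.34  -0.071  0.938]
 [ 0.025  0.997  0.067]
 [-0.94   0.001  0.341]] 51.35169004445554
```

View pics/w8.png

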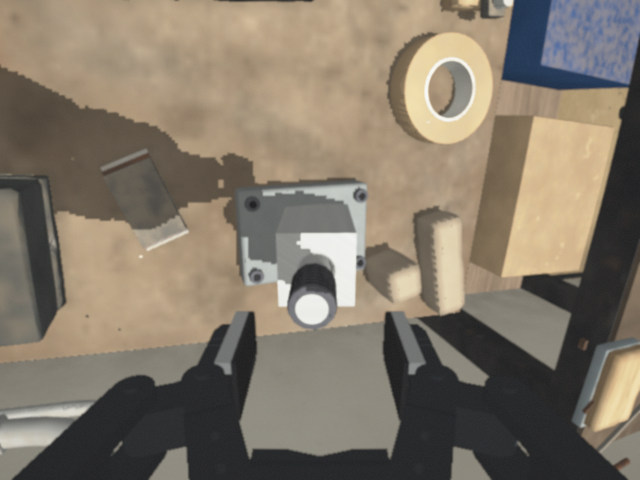

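Run:
```python
import cv2
im=cv2.imread("pics/w8.png");cv2.imwrite("pics/w8a.png",cv2.resize(im[175:335,220:380],None,fx=3.75,fy=3.75,interpolation=cv2.INTER_CUBIC))
```

```text
(no output)
```

View pics/w8a.png

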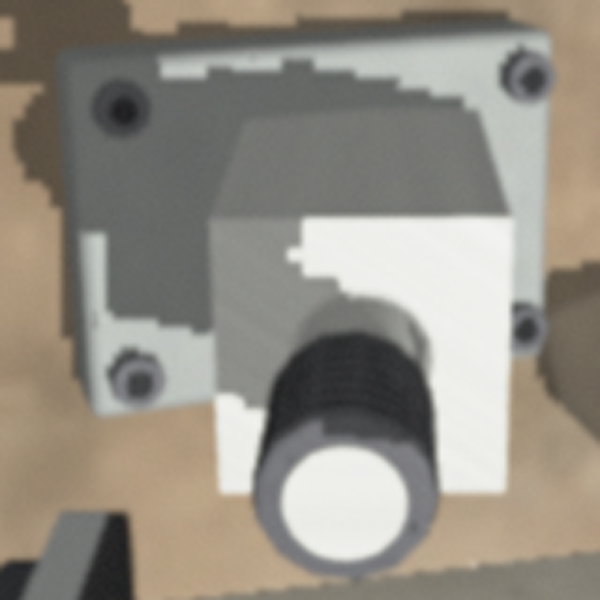

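```bash
cat > g.py <<'E'
from h import *
import pickle
from scipy.optimize import least_squares
c,p,R=pickle.load(open("w8.pkl","rb"))
cr=lambda L:[(220+u/3.75,175+v/3.75) for u,v in L]
B=onz(c,cr([(122,104),(528,75),(525,328),(137,376)]),25);print("bolts",B.round(1),B.mean(0).round(1))
e=lambda a,b:np.degrees(np.arctan2(*(b-a)[[1,0]]))
print("yaw",e(B[0],B[1]),e(B[3],B[2]),e(B[1],B[2])+90-180*0,e(B[0],B[3]))
F=onz(c,cr([(57,52),(550,28),(95,413)]),20);print("foot",F.round(1),e(F[0],F[1]),np.linalg.norm(F[1]-F[0]),np.linalg.norm(F[2]-F[0]))
uv=np.array(cr([(208,217),(514,217),(507,492),(219,493)]))
k,d=K(c)
obj=np.array([[-25,25,0],[25,25,0],[25,-25,0],[-25,-25,0]],float)
n,rv,tv,er=cv2.solvePnPGeneric(obj,uv,k,d,flags=cv2.SOLVEPNP_IPPE)
for r,t,e_ in zip(rv,tv,er):
    M=np.array(c["R"]).T@cv2.Rodrigues(r)[0];X=np.array(c["R"]).T@(t.ravel()-c["t"])
    print("pnp",X.round(1),M.round(3).tolist(),e_)
    print(" lean",np.degrees(np.arccos(M[2,2])), "yaw",np.degrees(np.arctan2(M[1,0],M[0,0])))
# constrained fit: lean 20, unknown yaw + position
def f(q):
    G=tilt(q[3]);return (proj(c,q[:3]+obj@np.c_[G[:,2],G[:,1],-G[:,0]].T)-uv).ravel()
q=least_squares(f,[630,-107,100,4.]).x;print("fit lean20",q.round(2),f(q).round(1))
np.save("fit.npy",q)
zg=-tilt(q[3])[:,0]
print("handle top from mouth",(q[:3]+52*zg).round(1),"pix crop",((proj(c,[q[:3]+52*zg])-[220,175])*3.75).round(0), "mouth",((proj(c,[q[:3]])-[220,175])*3.75).round(0))
import bench
ct=bench.manip.camera_model("top")
h=tri([c,ct],[cr([(345,497)])[0],(400+313/5,180+236/5)]);print("tri handle top",h.round(1))
print("top pix pred",proj(ct,[q[:3]+52*zg]).round(1),"obs",400+313/5,180+236/5)
E
python3 g.py
```

```text
bolts [[ 599.4  -72.3   25. ]
 [ 689.8  -66.    25. ]
 [ 695.5 -125.9   25. ]
 [ 603.6 -131.6   25. ]] [647.1 -99.   25. ]
yaw 4.024152113612975 3.5820705961838826 5.368816741202181 -85.88265044938795
foot [[ 587.   -62.7   20. ]
 [ 696.7  -56.2   20. ]
 [ 595.6 -141.7   20. ]] 3.396991602495837 109.93751601052011 79.48212461451548
pnp [ 626.1 -100.9  100.8] [[0.936, -0.077, -0.345], [0.071, 0.997, -0.03], [0.346, 0.004, 0.938]] [0.1010327]
 lean 20.25290776623812 yaw 4.310461966831904
pnp [625.9 -99.  101. ] [[0.945, 0.176, -0.276], [0.061, 0.735, 0.676], [0.322, -0.655, 0.683]] [2.04445839]
 lean 46.8948798315102 yaw 3.680740021726065
fit lean20 [ 626.15 -101.01  100.56    4.26] [-0.   0.1  0.1 -0.1 -0.2  0.1  0.1 -0. ]
handle top from mouth [ 608.4 -102.3  149.4] pix crop [[359. 503.]] mouth [[362. 359.]]
tri handle top [ 608.8 -105.6  142. ]
top pix pred [[461.8 226.7]] obs 462.6 227.2
```

Run:
```python
from h import *
from bench import manip
q=np.load("fit.npy");G=tilt(4.2);p,R=tool(manip.read_state())
g=q[:3]-88*G[:,0]-1*G[:,2];print(g)
plan(p,R,g,G,1);plan(p,R,g,G,2)
```

```text
[ 595.20007036 -103.28466843  182.91175666]Traceback (most recent call last):
  File "<stdin>", line 5, in <module>
  File "h.py", line 27, in plan
    print("n",n,"dr",np.degrees(w).round(2),"t",t.round(2), "path mid",(p+R@(sum(Ro.from_rotvec(w*k).as_matrix() for k in range(n//2))@t)).round(0))
                                                                             ~~~~~~~~~~~~~~~~~~~~~~~~~~~~~~~~~~~~~~~~~~~~~~~~~~~~~~~~~^~
ValueError: matmul: Input operand 0 does not have enough dimensions (has 0, gufunc core with signature (n?,k),(k,m?)->(n?,m?) requires 1)
```

Run:
```python
from h import *
from bench import manip
q=np.load("fit.npy");G=tilt(4.2);p,R=tool(manip.read_state())
g=q[:3]-88*G[:,0]-1*G[:,2];plan(p,R,g,G,2)
```

```text
n 2 dr [-0.05 -0.02  0.  ] t [37.6  -5.79 -1.38] path mid [583. -98. 219.]
```

```bash
python3 -m pendant '[{"dr":[-0.1,0,0],"translation":[5,-5.8,-1.4],"hand":0.4},{"dr":[0,0,0],"translation":[5,-5.8,-1.4],"hand":0.4},{"dr":[0,0,0],"translation":[15,0,0],"hand":0.4},{"dr":[0,0,0],"translation":[15,0,0],"hand":0.4},{"dr":[0,0,0],"translation":[15,0,0],"hand":0.4},{"dr":[0,0,0],"translation":[13,0,0],"hand":0.4},{"dr":[0,0,0],"translation":[7,0,0],"hand":0.4},{"dr":[0,0,0],"translation":[0,0,0],"hand":0.4},{"dr":[0,0,0],"translation":[0,0,0],"hand":0.4}]'
python3 - <<'E'
from h import *
from bench import manip
import pickle
q=np.load("fit.npy");G=tilt(4.2)
s=manip.read_state();p,R=tool(s);print(p,(R.T@G).round(4).tolist(),"TCP in mouth frame along tool axes",(G.T@(p-q[:3])).round(2))
c=manip.camera_model("wrist");cv2.imwrite("pics/w9.png",manip.get_image("wrist")[:,:,::-1])
cv2.imwrite("pics/s9.png",cv2.resize(manip.get_image("side")[230:430,340:460,::-1],None,fx=3,fy=3,interpolation=cv2.INTER_CUBIC))
pickle.dump((c,p,R),open("w9.pkl","wb"))
E
```

```text
clock: 17.95
tool_pos: [594.7, -104.9, 183.6]
eef_rot: [-0.043, 1.221, 0.061]
wrist_force: [-0.3, -0.1, 0.3]
gripper_width: 51.1
[ 594.74375371 -104.94031552  183.5657861 ] [[1.0, -0.0015, 0.0], [0.0015, 1.0, 0.0027], [-0.0, -0.0027, 1.0]] TCP in mouth frame along tool axes [-88.81  -1.62  -1.32]
```

View pics/w9.png

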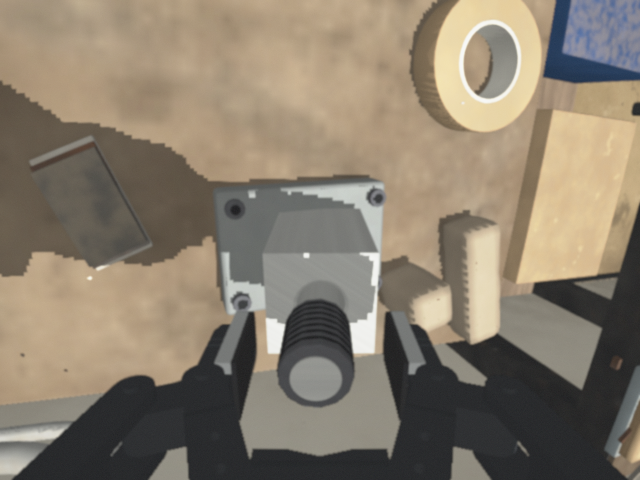

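View pics/s9.png

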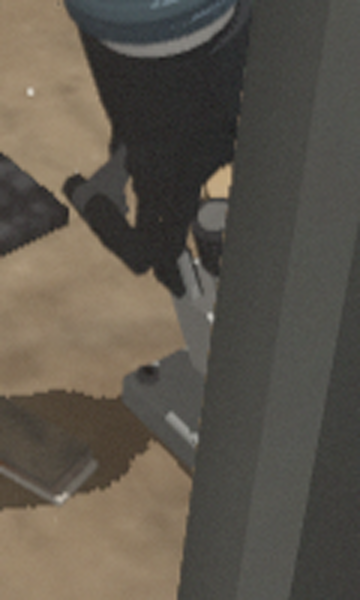

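Run:
```python
import cv2
im=cv2.imread("pics/w9.png");cv2.imwrite("pics/w9a.png",cv2.resize(im[220:420,210:410],None,fx=3,fy=3,interpolation=cv2.INTER_CUBIC))
```

```text
(no output)
```

View pics/w9a.png

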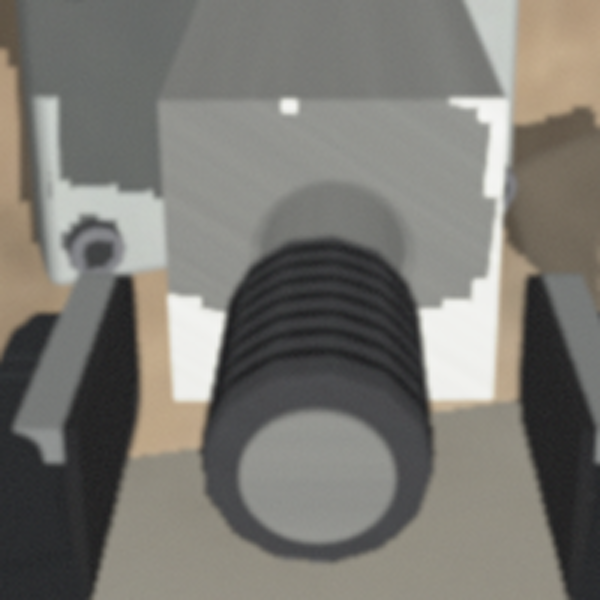

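Run:
```python
from h import *
import pickle
from scipy.optimize import least_squares
c,p,R=pickle.load(open("w9.pkl","rb"))
cr=lambda L:np.array([(210+u/3,220+v/3) for u,v in L])
uv=cr([(158,98),(507,96),(494,398),(174,402)])
obj=np.array([[-25,25,0],[25,25,0],[25,-25,0],[-25,-25,0]],float)
def f(q):
    G=tilt(q[3],q[4]);return np.r_[(proj(c,q[:3]+obj@np.c_[G[:,2],G[:,1],-G[:,0]].T)-uv).ravel(),(q[4]-20)*3]
q=least_squares(f,[630,-107,100,4.,20]).x;print(q.round(2),f(q).round(1))
zg=-tilt(q[3])[:,0]
print("pred handle top px",proj(c,[q[:3]+52*zg]),"obs",cr([(318,476)]))
o,D=ray(c,cr([(318,476)]));o=R.T@(o-p);d=D[0]@R
m=R.T@(q[:3]-p);print("mouth in tool",m.round(1)); x=m[0]-52;print("handle top in tool",(o+d*(x-o[0])/d[0]).round(1))
print("axis in tool",(R.T@zg).round(4))
```

```text
[ 626.59 -101.35   99.4     4.45   19.97] [-0.5  0.3  0.4  0.2  0.   0.1  0.1 -0.6 -0.1]
pred handle top px [[321.70444469 378.57518561]] obs [[316.         378.66666667]]
mouth in tool [90.   1.4  1.3]
handle top in tool [38.   1.2 -0.5]
axis in tool [-1.     -0.0029  0.    ]
```

```bash
python3 -m pendant '[{"dr":[0,0,0],"translation":[0.5,1.3,0.8],"hand":0.4},{"dr":[0,0,0],"translation":[0,0,0],"hand":0.6},{"dr":[0,0,0],"translation":[0,0,0],"hand":0.8},{"dr":[0,0,0],"translation":[0,0,0],"hand":1},{"dr":[0,0,0],"translation":[0,0,0],"hand":1},{"dr":[0,0,0],"translation":[0,0,0],"hand":1},{"dr":[0,0,0],"translation":[0,0,0],"hand":1}]' 60
python3 - <<'E'
from h import *
from bench import manip
s=manip.read_state();p,R=tool(s);print("F tool",(R.T@s["wrist_force"]).round(1),"M tool",(R.T@s["moment"]).round(2),p,s["gripper_width"]); np.save("p0.npy",np.c_[p,R])
E
```

```text
clock: 18.75
tool_pos: [595.5, -103.5, 183.9]
eef_rot: [-0.043, 1.221, 0.061]
wrist_force: [-3.1, 0.2, 5.7]
gripper_width: 24.7
F tool [-6.4  0.4 -1. ] M tool [-0.06  0.67  0.19] [ 595.48190659 -103.52116872  183.85390456] 24.682575671899723
```

```bash
python3 -m pendant '[{"dr":[0,0,0],"translation":[-2,0,0],"hand":1},{"dr":[0,0,0],"translation":[-3,0,0],"hand":1},{"dr":[0,0,0],"translation":[-3,0,0],"hand":1},{"dr":[0,0,0],"translation":[0,0,0],"hand":1}]'
cat > st.py <<'E'
from h import *
from bench import manip
s=manip.read_state();p,R=tool(s);a=np.load("p0.npy");R0=a[:,1:]
print("F tool",(R.T@s["wrist_force"]).round(1),"M",(R.T@s["moment"]).round(2),"moved",(R0.T@(p-a[:,0])).round(2),"rot",np.degrees(Ro.from_matrix(R0.T@R).as_rotvec()).round(2),s["gripper_width"].round(1))
E
python3 st.py
```

```text
clock: 19.15
tool_pos: [592.7, -103.7, 191.2]
eef_rot: [-0.043, 1.221, 0.061]
wrist_force: [-0.7, 0.3, -3.1]
gripper_width: 24.3Traceback (most recent call last):
  File "st.py", line 4, in <module>
    print("F tool",(R.T@s["wrist_force"]).round(1),"M",(R.T@s["moment"]).round(2),"moved",(R0.T@(p-a[:,0])).round(2),"rot",np.degrees(Ro.from_matrix(R0.T@R).as_rotvec()).round(2),s["gripper_width"].round(1))
                                                                                                                                                                                   ^^^^^^^^^^^^^^^^^^^^^^^^
AttributeError: 'float' object has no attribute 'round'
```

```bash
sed -i 's/,s\["gripper_width"\].round(1))/)/' st.py; python3 -m pendant '[{"dr":[0,0,0],"translation":[-3,0,0],"hand":1},{"dr":[0,0,0],"translation":[-3,0,0],"hand":1},{"dr":[0,0,0],"translation":[-3,0,0],"hand":1},{"dr":[0,0,0],"translation":[-3,0,0],"hand":1},{"dr":[0,0,0],"translation":[0,0,0],"hand":1}]';python3 st.py
```

```text
clock: 19.65
tool_pos: [588.8, -104.0, 202.7]
eef_rot: [-0.043, 1.22, 0.061]
wrist_force: [-0.7, 0.8, -3.1]
gripper_width: 24.6
F tool [ 2.7  0.8 -1.6] M [-0.02  0.54  0.01] moved [-20.02  -0.04   0.18] rot [-0.   -0.03 -0.02]
```

```bash
python3 -m pendant '[{"dr":[0,0,0],"translation":[-3,0,0],"hand":1},{"dr":[0,0,0],"translation":[-3,0,0],"hand":1},{"dr":[0,0,0],"translation":[-3,0,0],"hand":1},{"dr":[0,0,0],"translation":[-3,0,0],"hand":1},{"dr":[0,0,0],"translation":[-2.5,0,0],"hand":1},{"dr":[0,0,0],"translation":[0,0,0],"hand":1},{"dr":[0,0,0],"translation":[0,0,0],"hand":1}]';python3 st.py
python3 - <<'E'
from h import *
from bench import manip
import pickle
s=manip.read_state();p,R=tool(s);c=manip.camera_model("wrist");im=manip.get_image("wrist")[:,:,::-1]
pickle.dump((c,p,R),open("w10.pkl","wb"));cv2.imwrite("pics/w10.png",im)
cv2.imwrite("pics/w10a.png",cv2.resize(im[230:430,220:420],None,fx=3,fy=3,interpolation=cv2.INTER_CUBIC))
E
```

```text
clock: 20.35
tool_pos: [583.8, -104.3, 215.9]
eef_rot: [-0.043, 1.221, 0.061]
wrist_force: [0.3, -0.4, -2.6]
gripper_width: 24.6
F tool [ 2.5 -0.4 -0.7] M [-0.    0.59  0.02] moved [-34.1    0.07  -0.06] rot [-0.01  0.01 -0.01]
```

View pics/w10a.png

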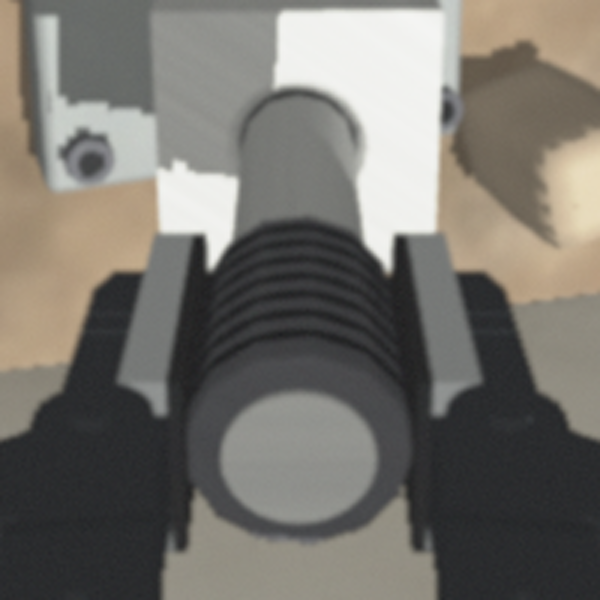

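```bash
python3 - <<'E'
from h import *
import pickle
c,p,R=pickle.load(open("w10.pkl","rb"))
for x in(34,36,37.5,39,41): print(x,((proj(c,[p+R@np.array([x,-.1,0])])-[220,230])*3).round(1))
print("mouth px",((proj(c,[np.array([626.4,-101.2,100])])-[220,230])*3).round(1))
zg=-tilt(4.3)[:,0]
for m in ([626.4,-101.2,100.],):
  # far-side ring edge points at heights h above mouth
  G=tilt(4.3)
  for h in(-1,0,1,2,3): print(h,((proj(c,[np.array(m)+h*zg+10*G[:,1]])-[220,230])*3).round(1))
E
python3 - <<'E'
import cv2
im=cv2.imread("pics/w10.png");cv2.imwrite("pics/w10b.png",cv2.resize(im[245:310,285:355],None,fx=9,fy=9,interpolation=cv2.INTER_NEAREST))
E
```

```text
34 [[293.2 480.3]]
36 [[293.3 468.1]]
37.5 [[293.3 459.2]]
39 [[293.4 450.5]]
41 [[293.4 439.1]]
mouth px [[298.2 146.1]]
-1 [[298.   90.8]]
0 [[298.   92.8]]
1 [[298.   94.9]]
2 [[298.   96.9]]
3 [[298.  99.]]
```

View pics/w10b.png

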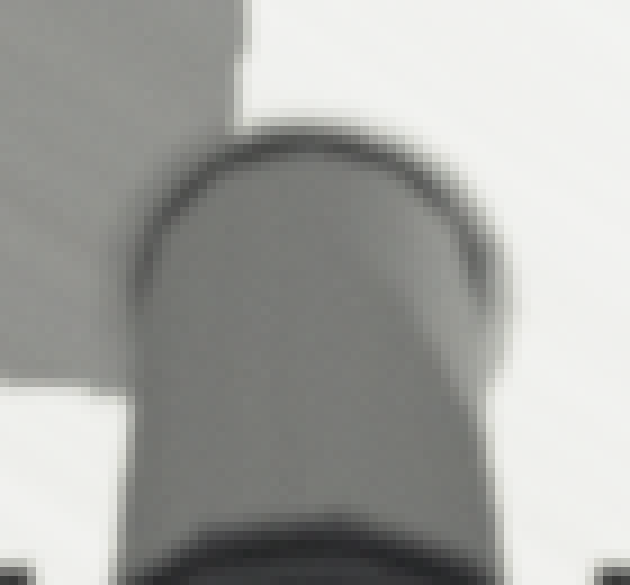

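```bash
python3 -m pendant '[{"dr":[0,0,0],"translation":[-1.2,0,0],"hand":1},{"dr":[0,0,0],"translation":[0,0,0],"hand":1},{"dr":[0,0,0],"translation":[0,0,0],"hand":1},{"dr":[0,0,0],"translation":[0,0,0],"hand":1}]';python3 st.py
python3 - <<'E'
from h import *
from bench import manip
import pickle
s=manip.read_state();p,R=tool(s);c=manip.camera_model("wrist");im=manip.get_image("wrist")[:,:,::-1]
cv2.imwrite("pics/w11.png",im);cv2.imwrite("pics/w11b.png",cv2.resize(im[245:310,285:355],None,fx=9,fy=9,interpolation=cv2.INTER_CUBIC))
t=manip.get_image("top")[:,:,::-1];cv2.imwrite("pics/t11.png",t)
E
```

```text
clock: 20.8
tool_pos: [583.3, -104.3, 216.9]
eef_rot: [-0.043, 1.221, 0.061]
wrist_force: [-0.3, -0.3, -3.4]
gripper_width: 24.7
F tool [ 3.1 -0.3 -1.5] M [0.05 0.56 0.  ] moved [-35.22   0.04  -0.12] rot [-0.    0.02 -0.01]
```

View pics/w11b.png

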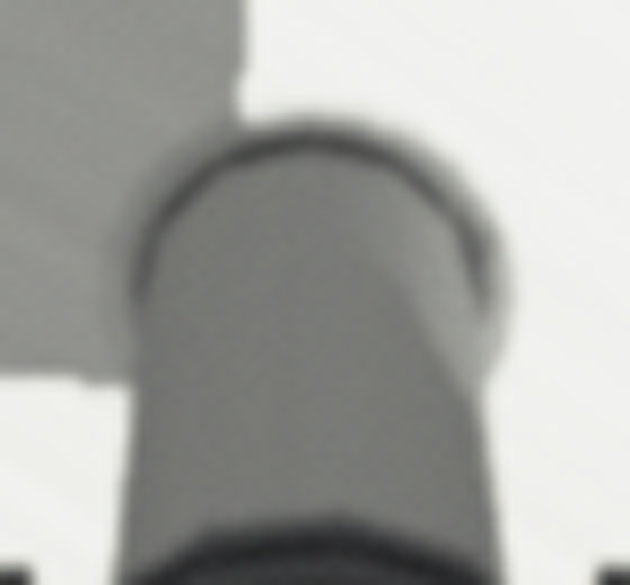

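View pics/t11.png

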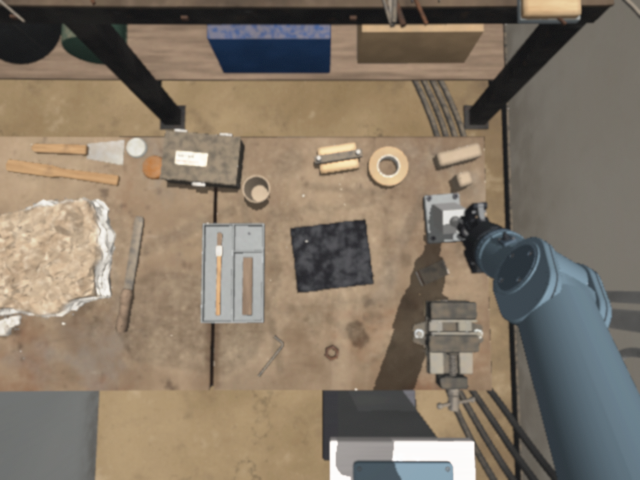

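```bash
python3 - <<'E'
import cv2
for n in("w9","w10","w11"):
    im=cv2.imread(f"pics/{n}.png",0); print(n,[int(im[r,317:321].mean()) for r in range(252 if n!="w9" else 270,272 if n!="w9" else 300)])
E
python3 - <<'E'
from h import *
import pickle
c,p,R=pickle.load(open("w10.pkl","rb"));G=tilt(4.3);m=np.array([626.4,-101.2,100])
print([(h,proj(c,[m-h*G[:,0]+r*G[:,1]])[0].round(1)) for h,r in((0,11),(0,10),(2,10),(-3,10))])
E
```

```text
w9 [148, 149, 147, 147, 147, 147, 147, 147, 145, 141, 133, 126, 122, 122, 121, 121, 121, 121, 121, 121, 122, 120, 122, 121, 121, 121, 121, 117, 103, 83]
w10 [240, 240, 239, 239, 235, 222, 183, 129, 87, 84, 106, 118, 122, 121, 122, 121, 121, 120, 121, 121]
w11 [239, 240, 239, 237, 226, 196, 152, 112, 81, 83, 105, 118, 121, 121, 121, 121, 121, 121, 121, 121]
[(0, array([319.3, 259.1])), (0, array([319.3, 260.9])), (2, array([319.3, 262.3])), (-3, array([319.3, 258.9]))]
```

```bash
python3 st.py; python3 -c "
from bench import manip
print(manip.hand_in(), manip.read_state()['clock'])"
```

```text
F tool [ 2.1 -0.9 -1.3] M [0.02 0.61 0.02] moved [-35.22   0.07  -0.11] rot [-0.    0.02 -0.  ]
the job is handed in; nothing more can be done
the job is handed in; nothing more can be done
```

The job is done and handed in at about 21 s, with the gripper still holding the gauge 35 mm up its bore.

- **Brush and stick:** I laid the brush in the tray's long compartment first, then the stick in the shorter one. The last top view shows both flat and lengthways, with the small pocket empty.
- **Gauge:** I gripped the handle from above, along the bore axis, at 60 N and drew it straight out. The tool had moved 35.2 mm along the axis, with no more than 0.2 mm sideways drift at the readings taken and no measurable turn. The force at those readings was about 3 N, roughly the gauge's own weight, so there was no sign of jamming. The close-up shows a dark band round the shank at the mouth that was not there before the pull, which I take to be the ring.
- **Bystanders:** the crucible and shims look unmoved.

**Checks that disagreed:**
- The gripper read 1.3 to 2.4 mm narrower than the nominal widths of all three items.
- Closing on the brush and on the stick pressed down on the worktop with about 5 N, and setting them on the tray floor took about 10 N.
- The picture leaves about 0.5 mm of doubt over whether the gauge slipped in the grip.
- Tray positions from the top and wrist cameras differed by 2 to 4 mm.

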